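# Release the burnisher's guard and hold it open

## Task

Open the guard gate of the edge burnisher so that the craftsman can change its wooden drum with both hands: squeeze the red catch fully closed against its steel lug, then squeeze the blue catch fully closed in the same way, then swing the yellow gate towards the robot past its detent until it stands wide open, at least 75 degrees from closed. The gate springs back if let go, so finish while still holding it there, still and wide open, with the fingers on it. Both catches stay squeezed in, and the loose things on the bench are left where they are.

Things in the scene. Friction and masses are not known exactly. Their poses are not given: they have to be found in the camera images.
- burnisher: Green edge-burnishing machine, fixed. Origin on the bench under the gate's hinge axis; x to the machine's back, y to its left along the closed gate (gate lies on -y), z up. Switch housing on the right: x -35 to 130, y -275 to -165 mm, flat top z = 115 mm, carries both catches. Motor and drum below z = 120 mm; hinge and detent posts (near origin and x 45, y 48) below 164 mm.
- red_squeezed (a point): Point fixed to the machine, midway between the red catch's outer faces when FULLY squeezed, z = 145 mm. Squeeze along machine x: red tab in front moves back towards a fixed steel lug. Lug face 17 mm behind this point; tab face 29 mm in front at rest, 17 mm squeezed (46 to 34 mm overall). Tab and lug 24 mm wide, top z = 165 mm. Lock bar below, top z = 125 mm: fingertips stay above.
- blue_squeezed (a point): Point fixed to the machine, midway between the blue catch's outer faces when FULLY squeezed, z = 145 mm. Squeeze along machine y: blue tab (gate side) moves right (-y) towards a fixed steel lug. Lug face 17 mm right of this point; tab face 29 mm left at rest, 17 mm squeezed. Tab and lug 24 mm wide, top z = 165 mm. Its bolt runs left from the tab, top z = 133 mm: fingertips stay above.
- red_lug: The red catch's fixed steel lug, 10 mm thick, small red cap; its origin is the machine's origin, see red_squeezed for where it stands.
- blue_lug: The blue catch's fixed steel lug, 10 mm thick, small blue cap; its origin is the machine's origin, see blue_squeezed for where it stands.
- red_catch (a joint): Travel of the red tab in m: 0 to 0.002 at the start, 0.012 fully squeezed. It slides against about 4 N of friction and stays where it is left. Until it is squeezed by about 7 mm its bar blocks the blue catch.
- blue_catch (a joint): Travel of the blue tab in m: 0 at the start, 0.012 fully squeezed. About 4 N of friction, stays where it is left. Until it is squeezed by about 7 mm its bolt blocks the gate. Both catches should end squeezed in (0.009 or more).
- gate (a joint): Gate angle in rad: 0 closed, grows as the free end swings towards the robot (clockwise from above), stop at 1.55. A spring closes it (0.1 N m closed, 0.5 N m wide). The detent resists from about 0.4 rad, is strongest at 0.6 to 0.8 (about 14 N at the handle), is clear at 1.1; let go, the gate falls back to about 1.0 rad or less. 75 degrees is 1.31.
- gate_handle (a point): Middle (z = 170 mm) of the black round upright post on the gate's top bar: 16 mm diameter, z 140 (gate top) to 200 mm, free all round, 110 mm from the hinge axis; can be pinched from above and turns between the fingers. Moves with the gate. The yellow barred gate is 155 mm from hinge axis to free end, 12 mm thick, z 28 to 140 mm.
- gate_hinge (a point): Point on the gate's vertical hinge axis at z = 170 mm (fixed to the machine).
- wax_tin: Loose aluminium and brass tin, 60 mm diameter, 24 mm high, on the bench in front of the switch housing; origin under its centre. Leave alone.
- spare_drum: Loose grooved wooden drum standing left of the gate, 48 mm diameter, 60 mm high; origin under its centre. Leave alone.
- tool_jar: Loose green glass jar with tools in it, 90 mm diameter, 110 mm high (tools to 190 mm), on the left; origin under its centre. Leave alone.
- hammer: Loose hammer lying on the left, 240 mm long; origin on the bench at its middle. Leave alone.
- punch_board: Loose wooden punching board, 120 x 160 x 22 mm, on the right; origin under its centre. Leave alone.
- awl: Loose awl with wooden handle lying on the right, 135 mm long, 26 mm thick; origin on the bench under it. Leave alone.
- cork_block: Loose cork sanding block, 60 x 100 x 30 mm, on the right; origin under its centre. Leave alone.

How it is judged:
By the outcome, as a careful person would: the job done as asked, in the order asked, and still so for the second after the job is handed in, while the arm keeps its last pose, push and grip.
It also fails if it takes over 48 s, if anything falls off the work surface, if the arm or the gripper's body presses on something with over 40 N, if the wrist force passes 120 N, or if a joint passes its speed limit or range.

## Robot

A 6-joint arm with a two-finger parallel gripper is mounted at the origin on the work surface. World frame = base frame: x ahead of the robot, y to its left, z up, the work surface at z = 0. Lengths are in m, angles in rad, forces in N, time in s.
With the tool pointing down it reaches from about 0.35 to 0.85 m from the base axis. Payload 8.1 kg.
Tool frame: the origin (TCP) lies on the centre line of the jaws, within the pads' length; the fingertips stand 19 mm ahead of it and the grasp point (between the pads) is the TCP (robot.tips_ahead is the distance from the TCP to the fingertips, in m); y points along the fingers, z is the direction in which the jaws open and shut, and the axes are right-handed (so a half turn about y gives the same grasp; the last joint's range is limited). The gripper opens to 93 mm and grips with 3 to 60 N. Pads are 15 mm wide; open, the fingers measure 128 mm over their backs; the gripper's body (75 mm by 188 mm) begins 65 mm behind the grasp point.
Start: joints at [-1.19, 0.13, 1.488, -0, 1.523, -0.085], TCP at [0.27, -0.536, 0.238] pointing down, gripper open.
Joint ranges: [-2.96, 2.96], [-0.89, 2.26], [0.02, 2.5], [-1.34, 4.48], [0, 2.73], [-2.66, 2.66]. Speed limits (rad/s): [2.39, 2.39, 2.79, 3.14, 3.14, 3.14].

## Interface

Orientations are given as a rotation vector (axis times angle).
In Python, from plant import robot, imaging, models gives the robot as it stands.
- The arm moves only by the tool carry_out, never from a script. Its argument "motion" is one flat list of numbers, 7 for each row, row after row: the shift along the tool's x, y, z in m, then the turn, a rotation vector about the tool's x, y, z in degrees, then the opening, from -1 (shut) to 1 (fully open). A call has exactly 5 rows; each row shifts and turns the pose as measured when the row begins, along the tool's axes as they then stand; what a row does not reach is not made up. A row lasts 1/10 s, in which the tool goes at most 50 mm and 8.59 degrees, less where a joint would pass 70% of its speed; a pose out of reach is approached as far as the arm can. A call is refused whole if a number of a shift passes 0.05 or a number of a turn 8.59, either way. A call with a gripper value outside its range is refused whole. The fingers move at their own pace and stop on an object; "squeeze" is the grip in N (left out, the last holds). Time passes only in rows, so rows that do not move let the fingers close, or fill a call up. It gives the time, the measured TCP pose, the force and the opening at its end, in the units of the state.
- robot.read_state(): the state, without advancing time (a new reading comes with each control period).
- imaging.read_camera(name): name is "scene" or "top" or "wrist"; returns the picture (480x640x3 uint8, blue, green, red); there is no depth.
- imaging.camera_model(name): a dict with "K" (3x3 intrinsics, pixels), "position" and "orientation" of the camera in the world. Camera axes: x right, y down, z forward; pixel columns grow to the right and rows downward; lengths in m; the calibration is good to about 2 mm. A picture is of the moment at which its call begins: read the wrist's pose just before it. camera_model takes no time and is no camera call; for the wrist camera it gives the pose at the moment of the call.
- robot.close_job(): hands the job in, once; it reports no verdict.
Trained networks look in the newest picture that a camera, given by its name, has taken for a name from the list of things; names that differ only in an ending like _2 or _b are one class to them, and where a whole thing is asked for, a point or a joint stands for the part that bears it (a point fixed in the world has none). Each returns a list of dicts, best first, with "confidence" (0 to 1); they miss things now and then, are a little off and sometimes report something else, mostly with a low value. They report only what shows in the picture. A call takes as long as a camera call.
- models.outline_of(camera, thing): "pixels" (480x640 bool, what is visible of it) and "pixel" ([column, row] in pixels, amid what is visible of it).
The state is a dict: "t": time; "q": joint angles; "dq": joint speeds; "joint_torque": joint torques, N m; "tool_pos": TCP position; "orientation": TCP orientation; "force": force on the tool from outside, world axes, zero at the start; "wrist_torque": the same for the moment, N m; "opening": finger opening in m.
Only numpy, scipy, OpenCV 4.12 (cv2) and the standard library are available. Lean on these libraries where they do the work, as an engineer would, in place of code of your own. Each camera call takes 0.05 s, during which the arm holds its last target.

## Working session

There is one attempt and no reset: what is moved stays moved. The work goes in short steps, Python scripts to look and compute and a tool call to move; the robot and the scene stay as the last step left them, time stands still between calls to the robot, and variables do not carry over. Pictures are saved under pics/ and viewed, and the job is handed in when it is done.

Besides the shell and the picture viewer there is one more tool, called after "Call:" in YAML: its name, and indented under it one key for each argument. carry_out: Moves the arm, as the interface text tells. Its arguments: {"type":"object","properties":{"motion":{"type":"array","items":{"type":"number"}},"squeeze":{"type":"number"}},"required":["motion"]}

```bash
ls; mkdir -p pics; python3 - <<'E'
from plant import robot, imaging, models
import cv2,numpy as np
print(robot.read_state())
for n in ["scene","top","wrist"]:
    m=imaging.camera_model(n); print(n,m)
    cv2.imwrite(f"pics/{n}0.png",imaging.read_camera(n))
for cam in ["top","scene"]:
  for th in ["red_catch","blue_catch","red_lug","blue_lug","gate","gate_handle","burnisher"]:
    r=models.outline_of(cam,th)
    print(cam,th,[(x["confidence"],x["pixel"],int(x["pixels"].sum())) for x in r[:2]])
    if r: np.save(f"pics/{cam}_{th}.npy",r[0]["pixels"])
print(robot.read_state()["t"])
E
```

```text
pics
{'t': 0.0, 'q': array([-1.19039353e+00,  1.31161882e-01,  1.48930420e+00, -2.87748024e-05,
        1.52300488e+00, -8.54112939e-02]), 'dq': array([ 7.85780336e-04,  7.53547704e-05, -3.79747502e-04,  8.90777125e-04,
       -2.87231506e-05, -6.46275863e-07]), 'joint_torque': array([-9.82349884e-04, -5.59842718e+01, -4.91764677e+01,  7.65184290e-02,
        3.55997379e-02, -1.23280606e-04]), 'tool_pos': array([ 0.26928938, -0.53555755,  0.23657331]), 'orientation': array([-0.4657896 ,  1.96417034, -1.9604319 ]), 'force': array([ 0.38893393, -0.21254214, -0.27457477]), 'wrist_torque': array([-0.01046835, -0.03048128, -0.05515804]), 'opening': 0.09296493111443148}
scene {'K': array([[571.42719945,   0.        , 322.59095211],
       [  0.        , 571.42719945, 232.1968444 ],
       [  0.        ,   0.        ,   1.        ]]), 'position': array([1.35726169, 0.31082629, 1.31711822]), 'orientation': array([-1.54254428, -2.1817899 ,  0.70561239])}
top {'K': array([[613.63423759,   0.        , 320.68136668],
       [  0.        , 613.63423759, 253.68054069],
       [  0.        ,   0.  
[... 518 characters left out ...]
211), (0.71, [176.4, 322.0], 1515)]
top red_lug [(0.31, [176.8, 322.7], 1429), (0.26, [514.9, 213.1], 3382)]
top blue_lug [(0.71, [340.8, 254.7], 839), (0.68, [367.8, 226.9], 12487)]
top gate [(0.75, [340.6, 252.7], 856)]
top gate_handle [(0.74, [338.6, 253.4], 1032)]
top burnisher [(0.73, [369.5, 229.4], 12514)]
scene red_catch [(0.24, [298.6, 238.4], 1191)]
scene blue_catch [(0.73, [264.7, 208.7], 228)]
scene red_lug [(0.7, [231.5, 229.8], 149)]
scene blue_lug [(0.69, [249.5, 195.5], 122), (0.31, [271.8, 261.5], 11032)]
scene gate [(0.65, [295.9, 240.1], 1016)]
scene gate_handle [(0.93, [298.4, 236.3], 1298), (0.39, [366.2, 275.5], 400)]
scene burnisher [(0.75, [274.2, 261.7], 11187)]
0.85
```

```bash
python3 - <<'E'
import cv2
a=cv2.imread("pics/top0.png")[140:360,220:500]; cv2.imwrite("pics/tc.png",cv2.resize(a,None,fx=2.8,fy=2.7,interpolation=cv2.INTER_CUBIC))
a=cv2.imread("pics/scene0.png")[140:360,170:430]; cv2.imwrite("pics/sc.png",cv2.resize(a,None,fx=3,fy=2.7,interpolation=cv2.INTER_CUBIC))
E
```

```text
(no output)
```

View pics/top0.png

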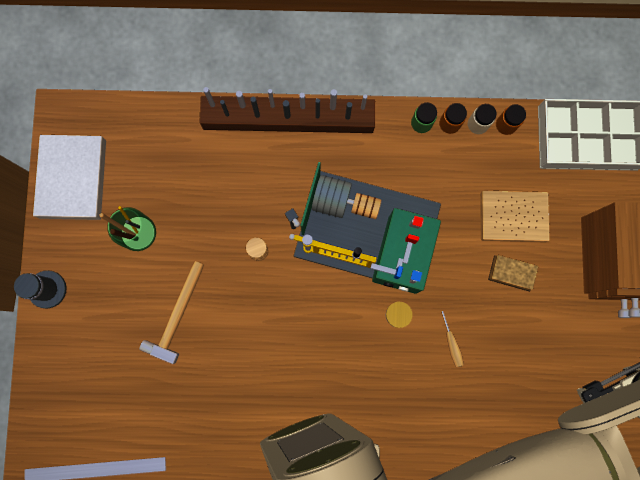

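View pics/tc.png

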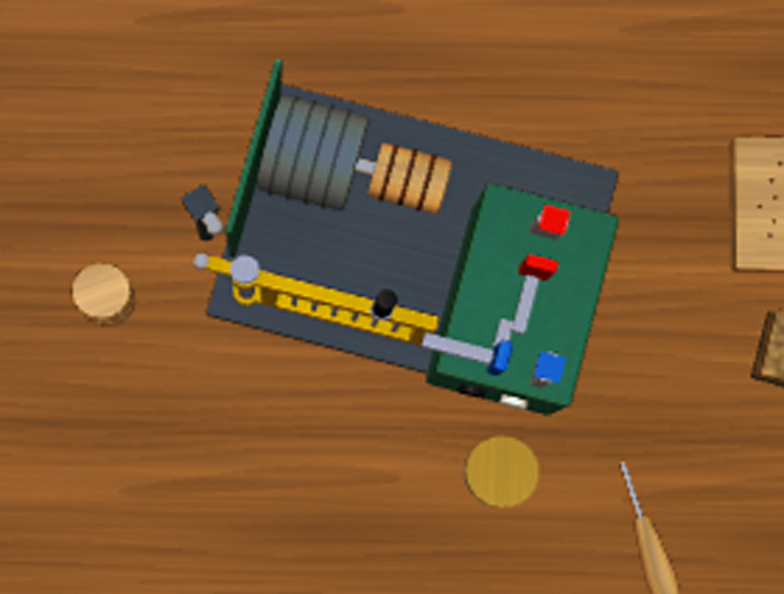

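View pics/sc.png

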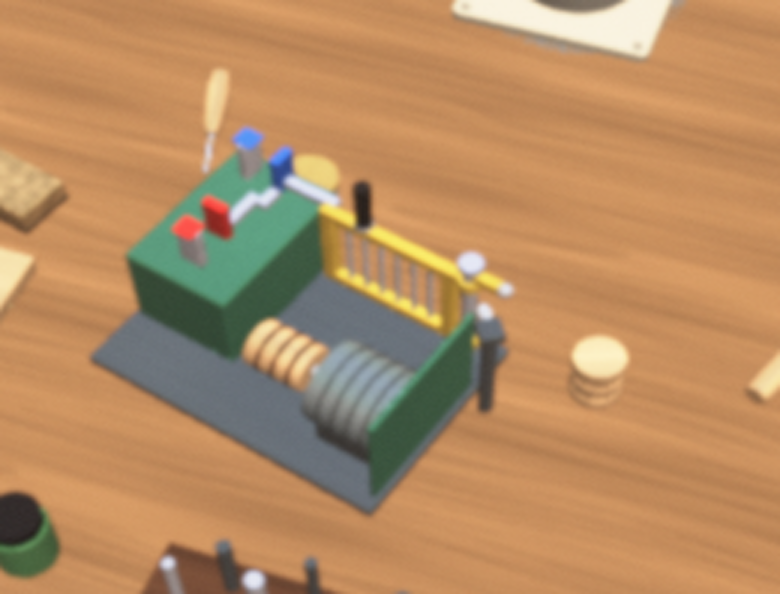

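View pics/wrist0.png

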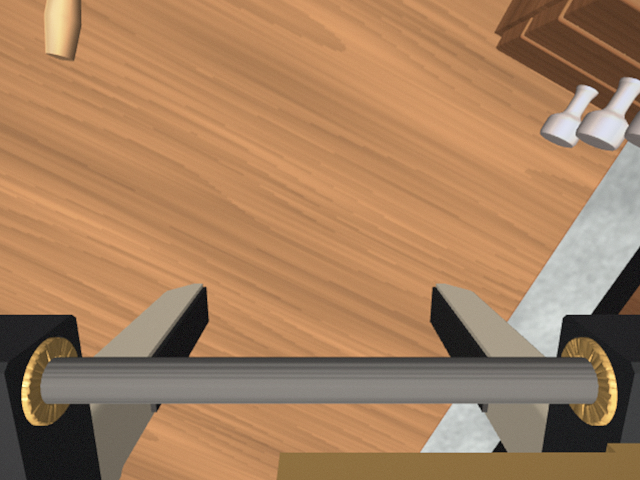

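```bash
cat > h.py <<'E'
from plant import robot, imaging, models
import cv2,numpy as np
from scipy.spatial.transform import Rotation as R
from scipy.optimize import least_squares
import pickle
def proj(m,P):
    P=np.atleast_2d(P); rv=R.from_rotvec(m["orientation"]).as_matrix()
    c=(P-m["position"])@rv; p=c@m["K"].T; return p[:,:2]/p[:,2:]
def back(m,px,z):
    d=R.from_rotvec(m["orientation"]).as_matrix()@np.linalg.solve(m["K"],[px[0],px[1],1.])
    return m["position"]+d*(z-m["position"][2])/d[2]
def M(p,P):
    P=np.atleast_2d(P); c,s=np.cos(p[2]),np.sin(p[2])
    return np.c_[p[0]+c*P[:,0]-s*P[:,1],p[1]+s*P[:,0]+c*P[:,1],P[:,2]]
def Minv(p,w):
    c,s=np.cos(p[2]),np.sin(p[2]);d=np.array(w)[:2]-p[:2]
    return np.array([c*d[0]+s*d[1],-s*d[0]+c*d[1]])
E
python3 - <<'E'
from h import *
mt,ms=imaging.camera_model("top"),imaging.camera_model("scene")
T=lambda x,y:np.array([220+x/2.8,140+y/2.7])-0.3
S=lambda x,y:np.array([170+x/3,140+y/2.7])-0.3
C={'bl':(.13,-.165,.115),'br':(.13,-.275,.115),'fr':(-.035,-.275,.115),'fl':(-.035,-.165,.115),'h':(0,-.11,.2)}
ot={'bl':T(487,184),'br':T(617,216),'fl':T(428,378),'fr':T(572,405),'h':T(385,297)}
os={'bl':S(225,305),'br':S(130,258),'fl':S(326,205),'h':S(362,187)}
def f(p): 
    r=[]
    for k,v in ot.items(): r+=list(proj(mt,M(p,C[k]))[0]-v)
    for k,v in os.items(): r+=list(proj(ms,M(p,C[k]))[0]-v)
    return np.array(r)
s=least_squares(f,[.5,.05,-.25],loss='soft_l1'); p=s.x
print(p,np.round(f(p).reshape(-1,2),1)); 
np.save("pose.npy",p)
ta={'redlug':T(554,221),'redtab':T(539,266),'bluelug':T(549,367),'bluetab':T(502,356)}
sa={'redlug':S(187,228),'redtab':S(217,208),'bluelug':S(248,138),'bluetab':S(284,160)}
for k in ta:
  for z in (.15,.165,.17): print(k,z,np.round(1e3*Minv(p,back(mt,ta[k],z)),1),np.round(1e3*Minv(p,back(ms,sa[k],z)),1))
im=cv2.imread("pics/top0.png")
for c in C.values():
  q=proj(mt,M(p,c))[0]; cv2.circle(im,(int(round(q[0]*8)),int(round(q[1]*8))),8,(255,0,255),-1,shift=3)
q=im[140:360,220:500]
cv2.imwrite("pics/fit.png",cv2.resize(q,None,fx=2.8,fy=2.7))
E
```

```text
[ 0.55606667  0.06506509 -0.24029063] [[-0.8 -0.8]
 [ 0.5 -0.2]
 [ 2.3 -1.7]
 [-0.7  1. ]
 [ 0.1  1.4]
 [-0.1  1.5]
 [-2.1 -0.4]
 [ 3.9 -3.7]
 [ 0.4  0.4]]
redlug 0.15 [ 104.3 -222.3] [  91.  -231.4]
redlug 0.165 [ 100.8 -220.6] [  99.1 -222.9]
redlug 0.17 [  99.7 -220. ] [ 101.8 -220.1]
redtab 0.15 [  65.5 -219.7] [  57.7 -224.9]
redtab 0.165 [  62.6 -218. ] [  66.2 -216.5]
redtab 0.17 [  61.6 -217.5] [  69.1 -213.7]
bluelug 0.15 [ -11.7 -246.4] [ -27.5 -256. ]
bluelug 0.165 [ -13.8 -244.4] [ -17.9 -247.2]
bluelug 0.17 [ -14.4 -243.7] [ -14.7 -244.3]
bluetab 0.15 [ -12.4 -209.4] [ -22.4 -212.5]
bluetab 0.165 [ -14.5 -207.8] [ -12.9 -204.2]
bluetab 0.17 [ -15.2 -207.3] [  -9.7 -201.5]
```

View pics/fit.png

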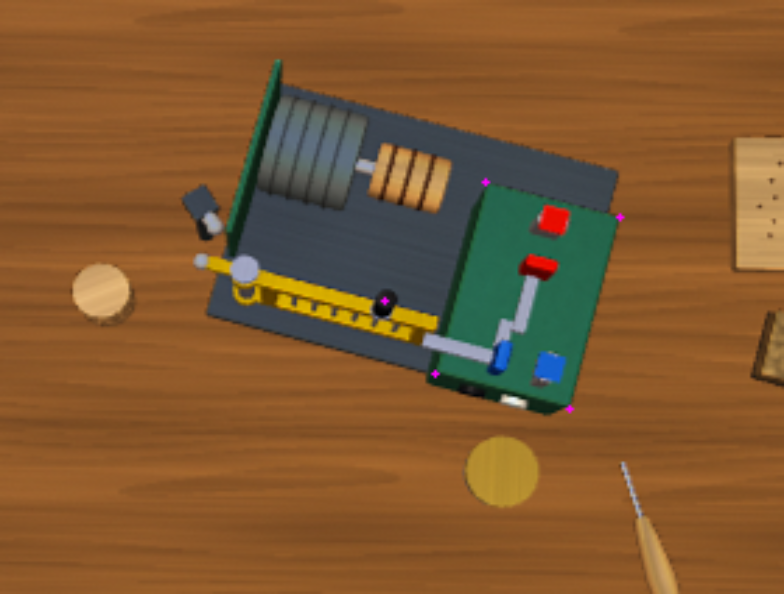

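```bash
cat >> h.py <<'E'
def plan(goal, zdir, st=None):
    """goal TCP world, zdir = desired jaw direction (world xy vec). returns shift in tool axes, rotvec deg in tool axes"""
    st=st or robot.read_state(); Rm=R.from_rotvec(st["orientation"]); 
    y=np.array([0,0,-1.]); z=np.array([zdir[0],zdir[1],0]); z/=np.linalg.norm(z)
    if z@Rm.as_matrix()[:,2]<0: z=-z
    G=np.c_[np.cross(y,z),y,z]
    rel=(Rm.inv()*R.from_matrix(G)).as_rotvec(degrees=True)
    d=Rm.inv().apply(np.array(goal)-st["tool_pos"])
    return d,rel
def mdir(p,v): return M([0,0,p[2]],[v[0],v[1],0])[0,:2]
E
python3 - <<'E'
from h import *
p=np.load("pose.npy");st=robot.read_state()
print(R.from_rotvec(st["orientation"]).as_matrix().round(3))
rs=M(p,(.088,-.2195,.0))[0];bs=M(p,(-.0145,-.2325,.0))[0];h=M(p,(0,-.11,0))[0]
print(rs,bs,h,mdir(p,(1,0)),st["q"])
print(plan([rs[0],rs[1],.24],mdir(p,(1,0))))
E
```

```text
[[-0.893 -0.     0.449]
 [-0.449 -0.    -0.893]
 [ 0.    -1.     0.   ]]
[ 0.58930064 -0.1690711   0.        ] [ 0.48665178 -0.15730414  0.        ] [ 0.52988833 -0.04177449  0.        ] [ 0.97126885 -0.23798492] [-1.19040213e+00  1.30371552e-01  1.48819029e+00 -1.90357773e-05
  1.52299402e+00 -8.54248337e-02]
(array([-0.45057452, -0.00235884, -0.1842677 ]), array([-1.33358436e-03, -4.95428444e+01,  2.05330042e-03]))
```

```bash
cat >> h.py <<'E'
def rows(goal,zdir,n,st=None):
    st=st or robot.read_state(); d,rel=plan(goal,zdir,st)
    R0=R.from_rotvec(st["orientation"]); w=R0.apply(d)/n; dr=rel/n
    out=[]
    for i in range(n):
        Ri=R0*R.from_rotvec(dr*i,degrees=True)
        out.append(np.r_[Ri.inv().apply(w),dr])
    np.set_printoptions(suppress=True,linewidth=150)
    print(np.round(out,4)); print("d",np.round(d,4),"rel",np.round(rel,2))
E
python3 - <<'E'
from h import *
p=np.load("pose.npy")
rs=M(p,(.088,-.2195,.0))[0]
rows([rs[0],rs[1],.24],mdir(p,(1,0)),15)
E
```

```text
[[-0.03   -0.0002 -0.0123 -0.0001 -3.3029  0.0001]
 [-0.0307 -0.0002 -0.0105 -0.0001 -3.3029  0.0001]
 [-0.0313 -0.0002 -0.0087 -0.0001 -3.3029  0.0001]
 [-0.0317 -0.0002 -0.0069 -0.0001 -3.3029  0.0001]
 [-0.0321 -0.0002 -0.0051 -0.0001 -3.3029  0.0001]
 [-0.0323 -0.0002 -0.0032 -0.0001 -3.3029  0.0001]
 [-0.0324 -0.0002 -0.0014 -0.0001 -3.3029  0.0001]
 [-0.0324 -0.0002  0.0005 -0.0001 -3.3029  0.0001]
 [-0.0324 -0.0002  0.0024 -0.0001 -3.3029  0.0001]
 [-0.0322 -0.0002  0.0042 -0.0001 -3.3029  0.0001]
 [-0.0319 -0.0002  0.0061 -0.0001 -3.3029  0.0001]
 [-0.0315 -0.0002  0.0079 -0.0001 -3.3029  0.0001]
 [-0.031  -0.0002  0.0097 -0.0001 -3.3029  0.0001]
 [-0.0304 -0.0002  0.0115 -0.0001 -3.3029  0.0001]
 [-0.0296 -0.0002  0.0132 -0.0001 -3.3029  0.0001]]
d [-0.4506 -0.0024 -0.1843] rel [ -0.   -49.54   0.  ]
```

Call:
carry_out:
  motion: [-0.03,0,-0.012,0,-3.3,0,1,-0.031,0,-0.01,0,-3.3,0,1,-0.031,0,-0.009,0,-3.3,0,1,-0.032,0,-0.007,0,-3.3,0,1,-0.032,0,-0.005,0,-3.3,0,1]

```text
t: 1.35
tool_pos: [0.3765, -0.4133, 0.2373]
orientation: [-0.708, 1.778, -1.78]
force: [0.4, -0.1, 0.1]
opening: 0.0929
```

Call:
carry_out:
  motion: [-0.032,0,-0.003,0,-3.3,0,1,-0.032,0,-0.001,0,-3.3,0,1,-0.032,0,0,0,-3.3,0,1,-0.032,0,0.002,0,-3.3,0,1,-0.032,0,0.004,0,-3.3,0,1]

```text
t: 1.85
tool_pos: [0.4846, -0.2859, 0.2379]
orientation: [-0.921, 1.575, -1.58]
force: [0.1, -0.8, -0.9]
opening: 0.0932
```

```bash
python3 - <<'E'
from h import *
p=np.load("pose.npy")
rs=M(p,(.088,-.2195,.0))[0]
print(robot.read_state()["t"])
rows([rs[0],rs[1],.24],mdir(p,(1,0)),5)
E
```

```text
1.85
[[-0.0306 -0.0005  0.0067 -0.0181 -3.1432  0.0228]
 [-0.0302 -0.0005  0.0084 -0.0181 -3.1432  0.0228]
 [-0.0297 -0.0004  0.01   -0.0181 -3.1432  0.0228]
 [-0.0291 -0.0004  0.0117 -0.0181 -3.1432  0.0228]
 [-0.0284 -0.0004  0.0132 -0.0181 -3.1432  0.0228]]
d [-0.1532 -0.0023  0.0337] rel [ -0.09 -15.72   0.11]
```

Call:
carry_out:
  motion: [-0.031,0,0.007,0,-3.2,0,1,-0.03,0,0.008,0,-3.2,0,1,-0.03,0,0.01,0,-3.1,0,1,-0.029,0,0.012,0,-3.1,0,1,-0.028,0,0.013,0,-3.1,0,1]

```text
t: 2.35
tool_pos: [0.5926, -0.1628, 0.2383]
orientation: [-1.093, 1.372, -1.379]
force: [-0.6, -0.9, -0.1]
opening: 0.0929
```

Call:
carry_out:
  motion: [0,0,0,0,0,0,1,0,0,0,0,0,0,1,0,0,0,0,0,0,1,0,0,0,0,0,0,1,0,0,0,0,0,0,1]

```text
t: 2.85
tool_pos: [0.5931, -0.1614, 0.238]
orientation: [-1.094, 1.371, -1.377]
force: [0.2, -0.9, 0.4]
opening: 0.093
```

```bash
python3 - <<'E'
from h import *
p=np.load("pose.npy")
m=imaging.camera_model("wrist"); im=imaging.read_camera("wrist"); cv2.imwrite("pics/w1.png",im); pickle.dump(m,open("w1.pkl","wb"))
st=robot.read_state();print(st["t"],Minv(p,st["tool_pos"]),st["tool_pos"])
rs=M(p,(.088,-.2195,.0))[0]
rows([rs[0],rs[1],.24],mdir(p,(1,0)),1)
for P in [(.1,-.2195,.165),(.064,-.2195,.165),(-.0145,-.2325-.012,.165),(-.0145,-.2325+.024,.165),(0,-.11,.2),(.13,-.275,.115),(-.035,-.275,.115),(-.035,-.165,.115),(.13,-.165,.115)]:
    print(P,proj(m,M(p,P))[0].round(1))
E
```

```text
2.9 [ 0.08988273 -0.21128512] [ 0.5930843  -0.1615403   0.23799214]
[[ 0.0082 -0.002  -0.002  -0.1284  0.8079  0.1446]]
d [ 0.0082 -0.002  -0.002 ] rel [-0.13  0.81  0.14]
(0.1, -0.2195, 0.165) [334.8 282.9]
(0.064, -0.2195, 0.165) [268.5 282.1]
(-0.0145, -0.24450000000000002, 0.165) [128.1 322.8]
(-0.0145, -0.20850000000000002, 0.165) [121.4 261. ]
(0, -0.11, 0.2) [93.4 51. ]
(0.13, -0.275, 0.115) [373.6 334.1]
(-0.035, -0.275, 0.115) [133.7 331.4]
(-0.035, -0.165, 0.115) [116.6 169.8]
(0.13, -0.165, 0.115) [381.8 173.4]
```

View pics/w1.png

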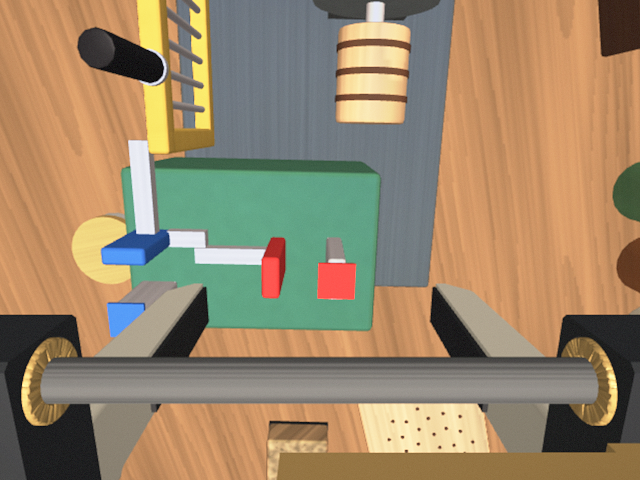

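```bash
python3 - <<'E'
import cv2
a=cv2.imread("pics/w1.png")[130:350,90:400]; cv2.imwrite("pics/w1c.png",cv2.resize(a,None,fx=2.58,fy=2.58,interpolation=cv2.INTER_CUBIC))
E
```

```text
(no output)
```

View pics/w1c.png

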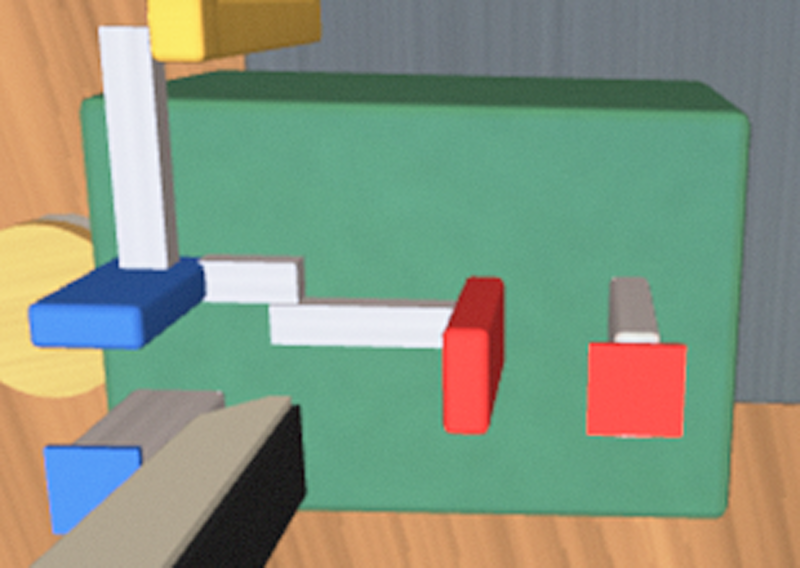

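```bash
python3 - <<'E'
from h import *
p=np.load("pose.npy")
rs=M(p,(.0883,-.218,.0))[0]
rows([rs[0],rs[1],.152],mdir(p,(1,0)),1)
E
```

```text
[[ 0.0065  0.086  -0.0019 -0.1284  0.8079  0.1446]]
d [ 0.0065  0.086  -0.0019] rel [-0.13  0.81  0.14]
```

Call:
carry_out:
  motion: [0.0065,0,-0.002,-0.1,0.8,0.1,1,0,0.02,0,0,0,0,1,0,0.03,0,0,0,0,1,0,0.025,0,0,0,0,1,0,0.01,0,0,0,0,1]

```text
t: 3.4
tool_pos: [0.59, -0.1726, 0.1548]
orientation: [-1.078, 1.382, -1.395]
force: [-0.3, 0.1, -0.5]
opening: 0.0929
```

```bash
python3 - <<'E'
from h import *
p=np.load("pose.npy")
rs=M(p,(.0883,-.218,.0))[0]
rows([rs[0],rs[1],.152],mdir(p,(1,0)),1)
cv2.imwrite("pics/w2.png",imaging.read_camera("wrist"))
E
```

```text
[[-0.0047  0.0027 -0.0013 -0.4345 -0.4387  0.1251]]
d [-0.0047  0.0027 -0.0013] rel [-0.43 -0.44  0.13]
```

View pics/w2.png

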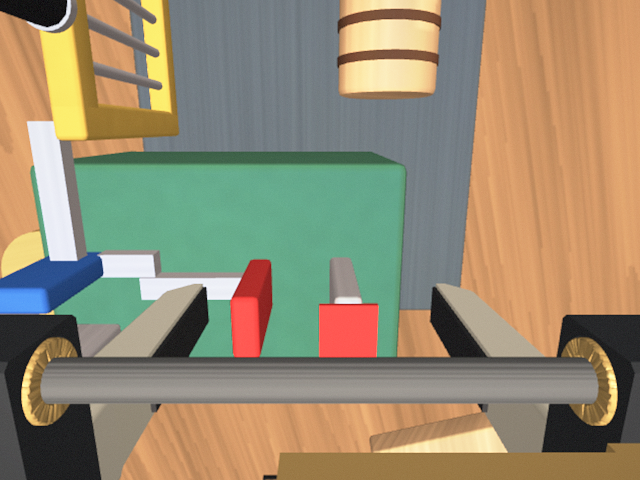

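Call:
carry_out:
  motion: [-0.004,0.002,-0.001,-0.4,-0.4,0.1,0.3,0,0,0,0,0,0,0.1,0,0,0,0,0,0,-0.4,0,0,0,0,0,0,-0.4,0,0,0,0,0,0,-0.4]
  squeeze: 25

```text
t: 3.95
tool_pos: [0.5907, -0.1691, 0.1559]
orientation: [-1.084, 1.383, -1.386]
force: [-5.1, -0.4, -2.7]
opening: 0.0578
```

```bash
python3 - <<'E'
from h import *
p=np.load("pose.npy")
st=robot.read_state();print(st["t"],Minv(p,st["tool_pos"]),st["tool_pos"],st["opening"],st["force"])
cv2.imwrite("pics/w3.png",imaging.read_camera("wrist"))
E
```

```text
3.95 [ 0.08937185 -0.21922354] [ 0.59069887 -0.16912906  0.15588011] 0.05784170705905614 [-5.06796868 -0.35394393 -2.66177616]
```

View pics/w3.png

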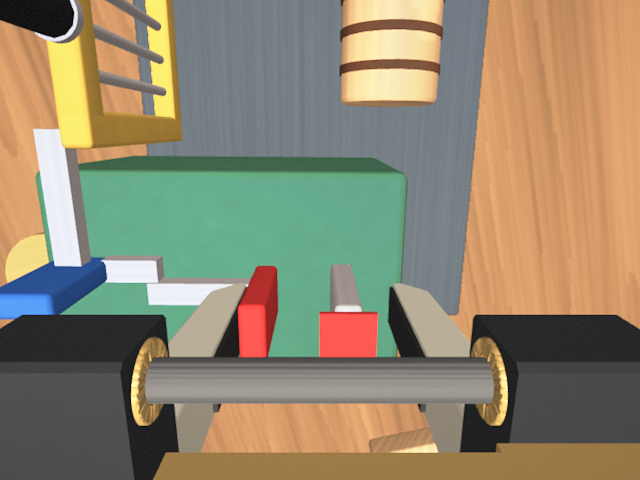

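Call:
carry_out:
  motion: [0,0.002,0,0,0,0,-0.5,0,0.001,0,0,0,0,-0.5,0,0,0,0,0,0,-0.5,0,0,0,0,0,0,-0.5,0,0,0,0,0,0,-0.5]
  squeeze: 25

```text
t: 4.5
tool_pos: [0.589, -0.1688, 0.1534]
orientation: [-1.087, 1.386, -1.385]
force: [-2.9, 1.3, 1.7]
opening: 0.0331
```

```bash
python3 - <<'E'
from h import *
p=np.load("pose.npy")
st=robot.read_state();print(st["t"],Minv(p,st["tool_pos"]),st["tool_pos"],st["opening"],st["force"])
cv2.imwrite("pics/w4.png",imaging.read_camera("wrist"))
E
```

```text
4.5 [ 0.08767716 -0.21931415] [ 0.58903131 -0.16881376  0.1534486 ] 0.03314274651206051 [-2.88095829  1.30715586  1.69609344]
```

View pics/w4.png

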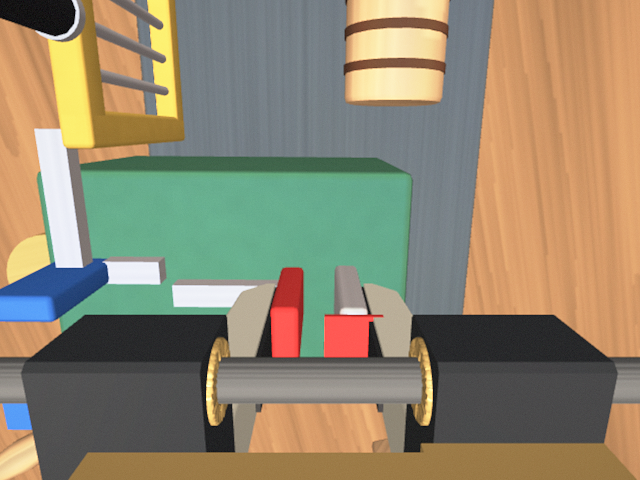

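Call:
carry_out:
  motion: [0,0,0,0,0,0,1,0,0,0,0,0,0,1,0,0,0,0,0,0,1,0,-0.04,0,0,0,0,1,0,-0.045,0,0,0,0,1]

```text
t: 5.05
tool_pos: [0.5866, -0.1676, 0.2317]
orientation: [-1.092, 1.395, -1.378]
force: [0.7, -0.3, 0.6]
opening: 0.0687
```

```bash
python3 - <<'E'
from h import *
p=np.load("pose.npy")
m=imaging.camera_model("wrist"); im=imaging.read_camera("wrist"); cv2.imwrite("pics/w5.png",im); pickle.dump(m,open("w5.pkl","wb"))
st=robot.read_state();print(st["t"],Minv(p,st["tool_pos"]),st["tool_pos"],st["opening"],st["q"])
for P in [(.1,-.2195,.165),(.076,-.2195,.165),(-.0145,-.2325-.012,.165),(-.0145,-.2325+.024,.165)]:
    print(P,proj(m,M(p,P))[0].round(1))
bs=M(p,(-.0145,-.2325,0))[0]
d=mdir(p,(0,-1)); 
import h
G=d
# force toward -103.8 direction: intermediate
Rm=R.from_rotvec(st["orientation"]).as_matrix(); print(Rm[:,2])
rows([bs[0],bs[1],.24],mdir(p,(np.sin(np.radians(5)),-np.cos(np.radians(5)))),15)
E
```

```text
5.1 [ 0.08822955 -0.21900252] [ 0.58964199 -0.16864254  0.24118574] 0.07293234458151694 [-3.61832862e-01  1.65252899e-01  1.44345152e+00 -5.47393236e-04
  1.53351711e+00 -1.20439998e-01]
(0.1, -0.2195, 0.165) [346.7 273.9]
(0.076, -0.2195, 0.165) [300.9 273.8]
(-0.0145, -0.24450000000000002, 0.165) [134.5 317.3]
(-0.0145, -0.20850000000000002, 0.165) [126.9 253.4]
[ 9.71010594e-01 -2.39035459e-01 -6.90043787e-04]
[[ 0.0009  0.0001 -0.0068  0.0008  5.6625  0.0034]
 [ 0.0016  0.0001 -0.0067  0.0008  5.6625  0.0034]
 [ 0.0022  0.0001 -0.0065  0.0008  5.6625  0.0034]
 [ 0.0029  0.0001 -0.0063  0.0008  5.6625  0.0034]
 [ 0.0035  0.0001 -0.006   0.0008  5.6625  0.0034]
 [ 0.004   0.0001 -0.0056  0.0008  5.6625  0.0034]
 [ 0.0046  0.0001 -0.0052  0.0008  5.6625  0.0034]
 [ 0.0051  0.0001 -0.0047  0.0008  5.6625  0.0034]
 [ 0.0055  0.0001 -0.0042  0.0008  5.6625  0.0034]
 [ 0.0059  0.0001 -0.0036  0.0008  5.6625  0.0034]
 [ 0.0062  0.0001 -0.003   0.0008  5.6625  0.0034]
 [ 0.0065  0.0001 -0.0024  0.0008  5.6625  0.0034]
 [ 0.0067  0.0001 -0.0017  0.0008  5.6625  0.0034]
 [ 0.0068  0.0001 -0.0011  0.0008  5.6625  0.0034]
 [ 0.0069  0.0001 -0.0004  0.0008  5.6625  0.0034]]
d [ 0.0136  0.0013 -0.1027] rel [ 0.01 84.94  0.05]
```

View pics/w5.png

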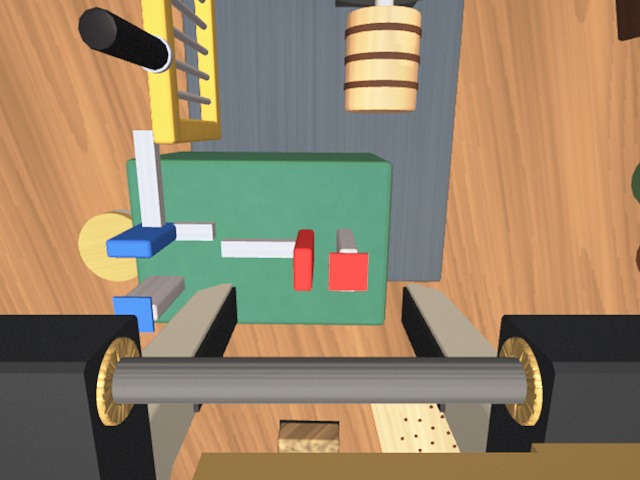

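Call:
carry_out:
  motion: [0.001,0,-0.007,0,6,0,1,0.0015,0,-0.0065,0,6,0,1,0.002,0,-0.0065,0,6,0,1,0.003,0,-0.006,0,6,0,1,0.0035,0,-0.006,0,6,0,1]

```text
t: 5.6
tool_pos: [0.5595, -0.1657, 0.247]
orientation: [-0.721, 1.746, -1.764]
force: [-0.1, 0.4, 0.4]
opening: 0.0931
```

Call:
carry_out:
  motion: [0.004,0,-0.0055,0,6,0,1,0.0045,0,-0.005,0,6,0,1,0.005,0,-0.0045,0,6,0,1,0.0055,0,-0.004,0,6,0,1,0.006,0,-0.0035,0,6,0,1]

```text
t: 6.1
tool_pos: [0.5264, -0.1604, 0.2467]
orientation: [-0.237, 2.076, -2.094]
force: [-0.8, 0.2, -0.1]
opening: 0.093
```

```bash
python3 - <<'E'
from h import *
p=np.load("pose.npy")
bs=M(p,(-.0150,-.232,0))[0]
rows([bs[0],bs[1],.24],mdir(p,(0,-1)),5)
E
```

```text
[[ 0.0076  0.0012 -0.0027 -0.0773  5.5371 -0.2071]
 [ 0.0078  0.0012 -0.0019 -0.0773  5.5371 -0.2071]
 [ 0.008   0.0013 -0.0011 -0.0773  5.5371 -0.2071]
 [ 0.0081  0.0013 -0.0004 -0.0773  5.5371 -0.2071]
 [ 0.0081  0.0013  0.0004 -0.0773  5.5371 -0.2071]]
d [ 0.0382  0.006  -0.0133] rel [-0.39 27.69 -1.04]
```

Call:
carry_out:
  motion: [0.0076,0.001,-0.0027,-0.1,5.6,-0.2,1,0.0078,0.001,-0.002,-0.1,5.6,-0.2,1,0.008,0.001,-0.001,-0.1,5.5,-0.2,1,0.008,0.001,0,-0.1,5.5,-0.2,1,0.008,0.001,0,-0.1,5.5,-0.2,1]

```text
t: 6.6
tool_pos: [0.4869, -0.1565, 0.2416]
orientation: [-0.28, -2.086, 2.083]
force: [-0.7, 0.3, 0.7]
opening: 0.0929
```

Call:
carry_out:
  motion: [0,0,0,0,0,0,1,0,0,0,0,0,0,1,0,0,0,0,0,0,1,0,0,0,0,0,0,1,0,0,0,0,0,0,1]

```text
t: 7.1
tool_pos: [0.488, -0.1568, 0.2419]
orientation: [-0.277, -2.09, 2.088]
force: [-0.7, -0.0, 0.0]
opening: 0.093
```

```bash
python3 - <<'E'
from h import *
p=np.load("pose.npy")
m=imaging.camera_model("wrist"); im=imaging.read_camera("wrist"); cv2.imwrite("pics/w6.png",im)
bs=M(p,(-.0150,-.232,0))[0]
rows([bs[0],bs[1],.158],mdir(p,(0,-1)),1)
for P in [(.1,-.2195,.165),(.076,-.2195,.165),(-.015,-.244,.165),(-.015,-.208,.165)]:
    print(P,proj(m,M(p,P))[0].round(1))
E
```

```text
[[ 0.0024  0.0839  0.0005  0.0954 -0.8646 -0.4769]]
d [0.0024 0.0839 0.0005] rel [ 0.1  -0.86 -0.48]
(0.1, -0.2195, 0.165) [295.   41.6]
(0.076, -0.2195, 0.165) [296.4  94. ]
(-0.015, -0.244, 0.165) [345.8 268.3]
(-0.015, -0.208, 0.165) [280.1 269.2]
```

View pics/w6.png

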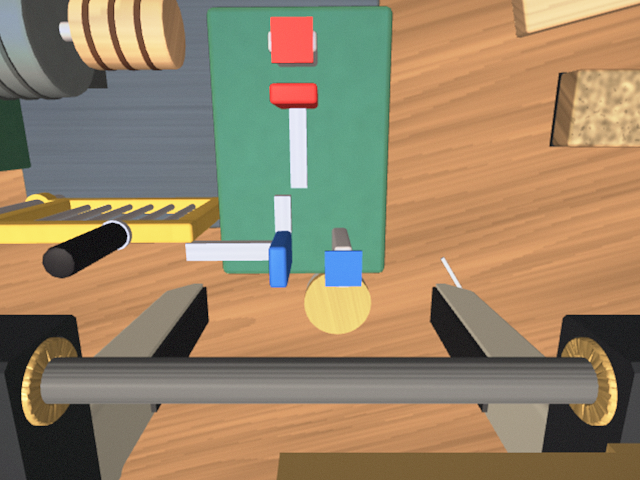

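Call:
carry_out:
  motion: [0.002,0,0,0.1,-0.9,-0.5,1,0,0.02,0,0,0,0,1,0,0.03,0,0,0,0,1,0,0.025,0,0,0,0,1,0,0.007,0,0,0,0,1]

```text
t: 7.65
tool_pos: [0.4876, -0.1569, 0.1601]
orientation: [-0.249, -2.097, 2.101]
force: [-0.1, 1.2, -0.9]
opening: 0.0928
```

```bash
python3 - <<'E'
from h import *
p=np.load("pose.npy")
bs=M(p,(-.0148,-.2315,0))[0]
rows([bs[0],bs[1],.158],mdir(p,(0,-1)),1)
E
```

```text
[[ 0.0012  0.0021 -0.0004 -0.0847  0.3808 -0.1663]]
d [ 0.0012  0.0021 -0.0004] rel [-0.08  0.38 -0.17]
```

Call:
carry_out:
  motion: [0.001,0.001,0,0,0.3,-0.2,-0.5,0,0.001,0,0,0,0,-0.5,0,0,0,0,0,0,-0.5,0,0,0,0,0,0,-0.5,0,0,0,0,0,0,-0.5]
  squeeze: 25

```text
t: 8.15
tool_pos: [0.4879, -0.1572, 0.1613]
orientation: [-0.252, -2.093, 2.098]
force: [-0.2, -0.1, -0.2]
opening: 0.0574
```

Call:
carry_out:
  motion: [0,0,0,0,0,0,-0.5,0,0,0,0,0,0,-0.5,0,0,0,0,0,0,-0.5,0,0,0,0,0,0,-0.5,0,0,0,0,0,0,-0.5]
  squeeze: 25

```text
t: 8.65
tool_pos: [0.4878, -0.1578, 0.1614]
orientation: [-0.252, -2.092, 2.099]
force: [1.0, 2.4, -1.3]
opening: 0.0334
```

```bash
python3 - <<'E'
from h import *
p=np.load("pose.npy")
st=robot.read_state();print(st["t"],Minv(p,st["tool_pos"]),st["tool_pos"],st["opening"],st["force"])
cv2.imwrite("pics/w7.png",imaging.read_camera("wrist"))
E
```

```text
8.65 [-0.01331193 -0.232705  ] [ 0.48775693 -0.15778599  0.16135209] 0.033420715370670824 [ 1.02861373  2.44648258 -1.32458188]
```

View pics/w7.png

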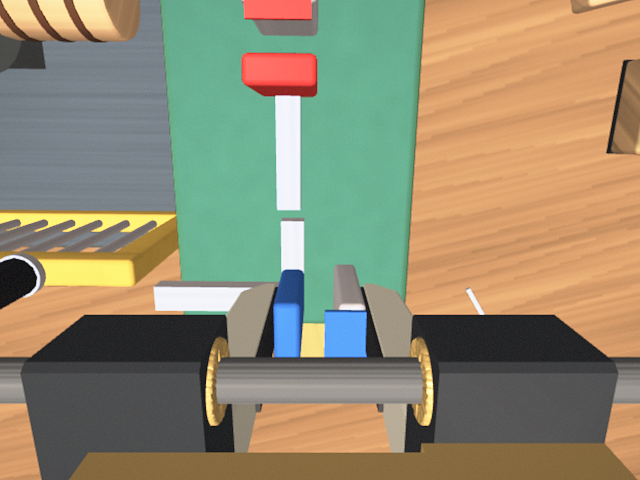

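Call:
carry_out:
  motion: [0,0,0,0,0,0,1,0,0,0,0,0,0,1,0,0,0,0,0,0,1,0,-0.04,0,0,0,0,1,0,-0.05,0,0,0,0,1]

```text
t: 9.2
tool_pos: [0.4836, -0.1565, 0.2459]
orientation: [-0.237, -2.088, 2.091]
force: [1.4, -0.0, 0.1]
opening: 0.0687
```

```bash
python3 - <<'E'
from h import *
p=np.load("pose.npy")
g=M(p,(.001,-.1095,0))[0]
a=np.radians(-30)
rows([g[0],g[1],.252],mdir(p,(np.cos(a),np.sin(a))),15)
E
```

```text
[[-0.0013 -0.0004 -0.0082  0.0134 -3.9914  0.046 ]
 [-0.0018 -0.0004 -0.0081  0.0134 -3.9914  0.046 ]
 [-0.0024 -0.0004 -0.0079  0.0134 -3.9914  0.046 ]
 [-0.0029 -0.0004 -0.0077  0.0134 -3.9914  0.046 ]
 [-0.0035 -0.0004 -0.0075  0.0134 -3.9914  0.046 ]
 [-0.004  -0.0004 -0.0073  0.0134 -3.9914  0.046 ]
 [-0.0045 -0.0004 -0.007   0.0134 -3.9914  0.046 ]
 [-0.0049 -0.0004 -0.0066  0.0134 -3.9914  0.046 ]
 [-0.0054 -0.0004 -0.0063  0.0134 -3.9914  0.046 ]
 [-0.0058 -0.0004 -0.0059  0.0134 -3.9914  0.046 ]
 [-0.0062 -0.0004 -0.0055  0.0134 -3.9914  0.046 ]
 [-0.0066 -0.0004 -0.005   0.0134 -3.9914  0.046 ]
 [-0.0069 -0.0004 -0.0046  0.0134 -3.9914  0.046 ]
 [-0.0072 -0.0004 -0.0041  0.0134 -3.9914  0.046 ]
 [-0.0075 -0.0004 -0.0036  0.0134 -3.9914  0.046 ]]
d [-0.0188 -0.0067 -0.1228] rel [  0.2  -59.87   0.69]
```

Scale to 10 rows (1.5× per row).

Call:
carry_out:
  motion: [-0.002,-0.001,-0.012,0,-6,0,1,-0.0035,-0.001,-0.012,0,-6,0,1,-0.0045,-0.001,-0.0115,0,-6,0,1,-0.006,-0.001,-0.011,0,-6,0,1,-0.0065,-0.001,-0.0105,0,-6,0,1]

```text
t: 9.7
tool_pos: [0.5124, -0.1014, 0.2621]
orientation: [-0.309, 2.05, -2.068]
force: [0.2, 0.4, 0.5]
opening: 0.0931
```

Call:
carry_out:
  motion: [-0.008,0,-0.0095,0,-6,0,1,-0.009,0,-0.0085,0,-6,0,1,-0.01,0,-0.0075,0,-6,0,1,-0.0105,0,-0.0065,0,-6,0,1,-0.011,0,-0.0055,0,-5,0,1]

```text
t: 10.2
tool_pos: [0.5376, -0.0425, 0.2631]
orientation: [-0.76, 1.72, -1.742]
force: [0.7, -0.1, 0.0]
opening: 0.0928
```

Call:
carry_out:
  motion: [0,0,0,0,0,0,1,0,0,0,0,0,0,1,0,0,0,0,0,0,1,0,0,0,0,0,0,1,0,0,0,0,0,0,1]

```text
t: 10.7
tool_pos: [0.5376, -0.0432, 0.2635]
orientation: [-0.757, 1.722, -1.746]
force: [-0.8, -0.6, -0.5]
opening: 0.0932
```

```bash
python3 - <<'E'
from h import *
p=np.load("pose.npy")
m=imaging.camera_model("wrist"); im=imaging.read_camera("wrist"); cv2.imwrite("pics/w8.png",im)
g=M(p,(.001,-.1095,0))[0]
a=np.radians(-30)
rows([g[0],g[1],.175],mdir(p,(np.cos(a),np.sin(a))),1)
print(proj(m,M(p,[(0,-.11,.2),(0,-.11,.14),(0,0,.16)])).round(1), robot.read_state()["t"])
E
```

```text
[[ 0.0029  0.0884 -0.0071 -0.6931  0.9931  0.216 ]]
d [ 0.0029  0.0884 -0.0071] rel [-0.69  0.99  0.22]
[[304.7 282.1]
 [306.6 250.3]
 [207.7  92.6]] 10.75
```

View pics/w8.png

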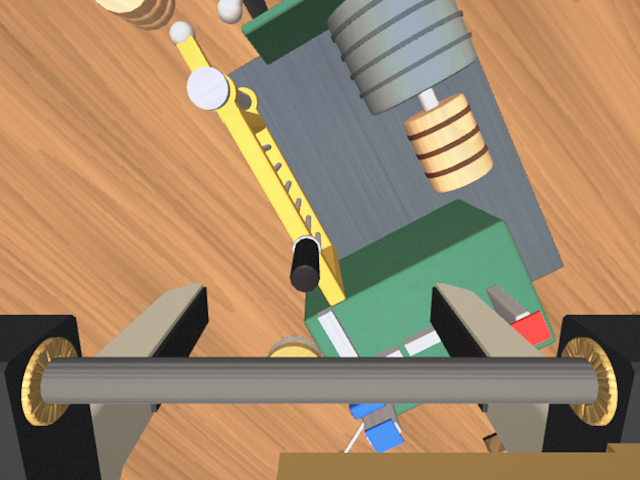

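Call:
carry_out:
  motion: [0.0025,0,-0.0075,-0.7,1,0.2,1,0,0.03,0,0,0,0,1,0,0.03,0,0,0,0,1,0,0.02,0,0,0,0,1,0,0.008,0,0,0,0,1]

```text
t: 11.25
tool_pos: [0.5301, -0.0402, 0.1757]
orientation: [-0.735, 1.75, -1.75]
force: [-1.1, -0.2, -0.7]
opening: 0.0929
```

```bash
python3 - <<'E'
from h import *
p=np.load("pose.npy")
g=M(p,(.0005,-.109,0))[0]
a=np.radians(-30)
rows([g[0],g[1],.174],mdir(p,(np.cos(a),np.sin(a))),1)
cv2.imwrite("pics/w9.png",imaging.read_camera("wrist"))
E
```

```text
[[ 0.0001  0.0017  0.0009 -0.0824 -0.4371 -0.2099]]
d [0.0001 0.0017 0.0009] rel [-0.08 -0.44 -0.21]
```

View pics/w9.png

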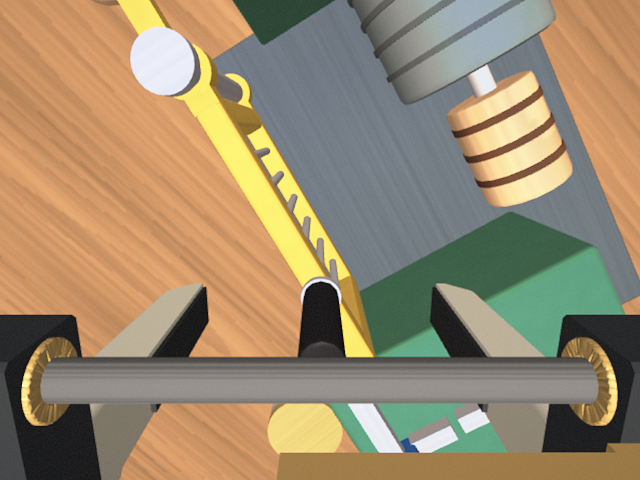

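Call:
carry_out:
  motion: [0,0.002,0.001,0,0,0,-1,0,0,0,0,0,0,-1,0,0,0,0,0,0,-1,0,0,0,0,0,0,-1,0,0,0,0,0,0,-1]
  squeeze: 45

```text
t: 11.8
tool_pos: [0.5324, -0.0413, 0.1773]
orientation: [-0.73, 1.747, -1.751]
force: [-0.6, 0.8, 0.1]
opening: 0.0576
```

Call:
carry_out:
  motion: [0,0,0,0,0,0,-1,0,0,0,0,0,0,-1,0,0,0,0,0,0,-1,0,0,0,0,0,0,-1,0,0,0,0,0,0,-1]

```text
t: 12.3
tool_pos: [0.5328, -0.0409, 0.1783]
orientation: [-0.729, 1.747, -1.75]
force: [-3.8, 9.6, 4.0]
opening: 0.0181
```

Call:
carry_out:
  motion: [0,0,0,0,0,0,-1,0,0,0,0,0,0,-1,0,0,0,0,0,0,-1,0,0,0,0,0,0,-1,0,0,0,0,0,0,-1]

```text
t: 12.8
tool_pos: [0.5319, -0.0401, 0.1783]
orientation: [-0.731, 1.75, -1.749]
force: [-1.1, 1.6, 1.3]
opening: 0.0152
```

```bash
python3 - <<'E'
from h import *
p=np.load("pose.npy")
st=robot.read_state(); print(st["t"],st["opening"],st["force"],Minv(p,st["tool_pos"]),st["tool_pos"])
cv2.imwrite("pics/w10.png",imaging.read_camera("wrist"))
# arc: handle radius from gripped spot, hinge at M(0,0)
c=Minv(p,st["tool_pos"]);r=np.hypot(*c);th0=np.arctan2(-c[0],-c[1]);print("th0",th0,r)
Rc=R.from_rotvec(st["orientation"])
# rows: 25 rows to theta 1.48; jaw turn 60deg cw -> tool y +2.5/row
n=25;dth=(1.47-th0)/n;turn=2.6
th=th0;Ri=Rc
H=lambda t:M(p,(-r*np.sin(t),-r*np.cos(t),.174))[0]
for i in range(n):
    w=H(th+dth)-H(th); w[2]=0
    print(i,np.round(Ri.inv().apply(w),4),np.round(th+dth,2)); th+=dth; Ri=Ri*R.from_rotvec([0,turn,0],degrees=True)
E
```

```text
12.8 0.015243826283360518 [-1.14759921  1.57913594  1.31226466] [ 0.00150146 -0.10787132] [ 0.53185325 -0.04006429  0.17827702]
th0 -0.013918123787914724 0.10788176456366287
0 [ 0.0032 -0.     -0.0056] 0.05
1 [ 0.0031 -0.     -0.0056] 0.1
2 [ 0.003  -0.     -0.0057] 0.16
3 [ 0.0029 -0.     -0.0057] 0.22
4 [ 0.0028 -0.     -0.0057] 0.28
5 [ 0.0028 -0.     -0.0058] 0.34
6 [ 0.0027 -0.     -0.0058] 0.4
7 [ 0.0026 -0.     -0.0058] 0.46
8 [ 0.0025 -0.     -0.0059] 0.52
9 [ 0.0024 -0.     -0.0059] 0.58
10 [ 0.0024 -0.     -0.006 ] 0.64
11 [ 0.0023 -0.     -0.006 ] 0.7
12 [ 0.0022 -0.     -0.006 ] 0.76
13 [ 0.0021 -0.     -0.006 ] 0.82
14 [ 0.002   0.     -0.0061] 0.88
15 [ 0.0019  0.     -0.0061] 0.94
16 [ 0.0018  0.     -0.0061] 1.0
17 [ 0.0018  0.     -0.0062] 1.05
18 [ 0.0017  0.     -0.0062] 1.11
19 [ 0.0016  0.     -0.0062] 1.17
20 [ 0.0015  0.     -0.0062] 1.23
21 [ 0.0014  0.     -0.0062] 1.29
22 [ 0.0013  0.     -0.0063] 1.35
23 [ 0.0012  0.     -0.0063] 1.41
24 [ 0.0012  0.     -0.0063] 1.47
```

View pics/w10.png

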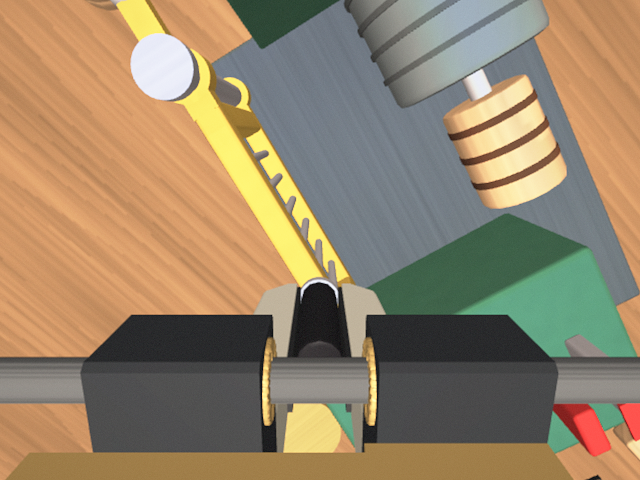

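Call:
carry_out:
  motion: [0.003,0,-0.0056,0,2.6,0,-1,0.003,0,-0.0056,0,2.6,0,-1,0.003,0,-0.0057,0,2.6,0,-1,0.003,0,-0.0057,0,2.6,0,-1,0.0028,0,-0.0057,0,2.6,0,-1]

```text
t: 13.35
tool_pos: [0.5057, -0.0302, 0.1783]
orientation: [-0.532, 1.894, -1.902]
force: [4.4, -2.8, -2.0]
opening: 0.0155
```

```bash
cat > arc.py <<'E'
from h import *
import sys
p=np.load("pose.npy")
def go(thend,n,tot,rt=.1085):
    st=robot.read_state(); print(st["t"],st["opening"],st["force"].round(1),st["tool_pos"].round(4))
    c=Minv(p,st["tool_pos"]);r=np.hypot(*c);th0=np.arctan2(-c[0],-c[1])
    Rc=R.from_rotvec(st["orientation"]);z=Rc.as_matrix()[:,2];jaw=np.degrees(np.arctan2(z[1],z[0])-p[2])
    print("th",th0,np.degrees(th0),"r",r,"jaw machine deg",jaw,"tilt",Rc.as_matrix()[2].round(3))
    d,rel=plan([0,0,0],mdir(p,(np.cos(np.radians(jaw-tot)),np.sin(np.radians(jaw-tot)))),st); print("rel",rel.round(2))
    Ri=Rc; H=lambda t,r:M(p,(-r*np.sin(t),-r*np.cos(t),.174))[0]
    for i in range(n):
        t0=th0+(thend-th0)*i/n;t1=th0+(thend-th0)*(i+1)/n
        w=H(t1,r+(rt-r)*(i+1)/n)-H(t0,r+(rt-r)*i/n); w[2]=0
        print(i,np.round(Ri.inv().apply(w),4),round(t1,2)); Ri=Ri*R.from_rotvec([0,tot/n,0],degrees=True)
E
python3 -c "
from arc import *
go(.65,5,15)"
```

```text
13.35 0.015455980335933149 [ 4.4 -2.8 -2. ] [ 0.5057 -0.0302  0.1783]
th 0.2460749945865474 14.099058633513748 r 0.1077263327534515 jaw machine deg -44.09032188872087 tilt [-0.014 -1.     0.008]
rel [-0.37 15.   -0.83]
0 [ 0.0042 -0.0001 -0.0076] 0.33
1 [ 0.004  -0.0001 -0.0078] 0.41
2 [ 0.0037 -0.0001 -0.0079] 0.49
3 [ 0.0035 -0.0001 -0.008 ] 0.57
4 [ 0.0033 -0.0001 -0.0081] 0.65
```

Gate moves freely (14° now).

Call:
carry_out:
  motion: [0.004,0,-0.008,-0.1,3,-0.2,-1,0.004,0,-0.008,-0.1,3,-0.2,-1,0.0037,0,-0.0085,-0.1,3,-0.2,-1,0.0035,0,-0.0085,0,3,-0.1,-1,0.0033,0,-0.0085,0,3,-0.1,-1]

```text
t: 13.85
tool_pos: [0.4754, -0.007, 0.1782]
orientation: [-0.281, 2.05, -2.079]
force: [9.6, -12.9, -8.3]
opening: 0.015
```

```bash
python3 -c "
from arc import *
go(1.0,5,12)"
```

```text
13.85 0.014996061119532028 [  9.6 -12.9  -8.3] [ 0.4754 -0.007   0.1782]
th 0.6012527363412774 34.44924421304725 r 0.1081383797018853 jaw machine deg -60.04491177657237 tilt [-0.01  -1.     0.016]
rel [-0.83 12.   -0.65]
0 [ 0.0035 -0.0002 -0.0079] 0.68
1 [ 0.0032 -0.0002 -0.008 ] 0.76
2 [ 0.0029 -0.0002 -0.0081] 0.84
3 [ 0.0026 -0.0001 -0.0083] 0.92
4 [ 0.0023 -0.0001 -0.0083] 1.0
```

Call:
carry_out:
  motion: [0.0037,0,-0.009,-0.2,2.5,-0.1,-1,0.0034,0,-0.009,-0.2,2.5,-0.1,-1,0.003,0,-0.009,-0.2,2.5,-0.1,-1,0.0027,0,-0.009,-0.1,2.5,-0.1,-1,0.0024,0,-0.009,-0.1,2.5,-0.1,-1]

```text
t: 14.35
tool_pos: [0.4541, 0.0276, 0.1782]
orientation: [-0.043, 2.179, -2.206]
force: [-0.4, -6.3, 1.4]
opening: 0.0156
```

```bash
python3 -c "
from arc import *
go(1.3,5,12)"
```

```text
14.35 0.015561054211172423 [-0.4 -6.3  1.4] [0.4541 0.0276 0.1782]
th 0.9781918035408809 56.04626189718265 r 0.10866548343287989 jaw machine deg -73.49461143695856 tilt [-0.009 -1.     0.012]
rel [-0.66 12.   -0.57]
0 [ 0.0018 -0.0001 -0.0067] 1.04
1 [ 0.0017 -0.0001 -0.0068] 1.11
2 [ 0.0015 -0.0001 -0.0068] 1.17
3 [ 0.0014 -0.0001 -0.0068] 1.24
4 [ 0.0012 -0.0001 -0.0069] 1.3
```

Call:
carry_out:
  motion: [0.0018,0,-0.007,-0.1,2,-0.1,-1,0.0017,0,-0.007,-0.1,2,-0.1,-1,0.0015,0,-0.007,-0.1,2,-0.1,-1,0.0013,0,-0.007,-0.1,2,-0.1,-1,0.0012,0,-0.007,-0.1,2,-0.1,-1]

```text
t: 14.85
tool_pos: [0.4472, 0.0573, 0.1781]
orientation: [-0.153, -2.135, 2.165]
force: [-3.1, -8.1, 2.1]
opening: 0.0152
```

```bash
python3 -c "
from arc import *
go(1.46,5,8)"
```

```text
14.85 0.0151769784829046 [-3.1 -8.1  2.1] [0.4472 0.0573 0.1781]
th 1.258924658674392 72.13106966699038 r 0.10912860411194543 jaw machine deg -84.25509492023183 tilt [-0.003 -1.     0.014]
rel [-0.78  8.   -0.23]
0 [ 0.0007 -0.0001 -0.0043] 1.3
1 [ 0.0007 -0.0001 -0.0043] 1.34
2 [ 0.0006 -0.0001 -0.0043] 1.38
3 [ 0.0005 -0.0001 -0.0043] 1.42
4 [ 0.0005 -0.0001 -0.0043] 1.46
```

Call:
carry_out:
  motion: [0.0007,0,-0.0047,-0.1,1.5,0,-1,0.0006,0,-0.0047,-0.1,1.5,0,-1,0.0005,0,-0.0047,0,1.5,0,-1,0.0005,0,-0.0047,0,1.5,0,-1,0.0005,0,-0.0045,0,1,0,-1]

```text
t: 15.35
tool_pos: [0.4474, 0.0752, 0.1781]
orientation: [-0.286, -2.053, 2.098]
force: [-6.7, -7.4, 4.2]
opening: 0.0156
```

Call:
carry_out:
  motion: [0,0,0,0,0,0,-1,0,0,0,0,0,0,-1,0,0,0,0,0,0,-1,0,0,0,0,0,0,-1,0,0,0,0,0,0,-1]

```text
t: 15.85
tool_pos: [0.4471, 0.0718, 0.1781]
orientation: [-0.29, -2.045, 2.101]
force: [-3.4, -4.1, 2.1]
opening: 0.0158
```

```bash
python3 -c "
from arc import *
go(1.46,5,0)
for n in ['wrist','top','scene']: cv2.imwrite(f'pics/{n}11.png',imaging.read_camera(n))
a=cv2.imread('pics/top11.png')[140:360,220:500];a=cv2.resize(a,None,fx=2.8,fy=2.7);cv2.imwrite('pics/t11c.png',a)
a=cv2.imread('pics/scene11.png')[140:360,170:430];cv2.imwrite('pics/s11c.png',cv2.resize(a,None,fx=3,fy=2.7,interpolation=cv2.INTER_CUBIC))
"
```

```text
15.85 0.01583589394133585 [-3.4 -4.1  2.1] [0.4471 0.0718 0.1781]
th 1.392638417678968 79.79230372078199 r 0.10920218142166539 jaw machine deg -92.1526807997772 tilt [-0.004 -1.     0.026]
rel [-1.52  0.   -0.23]
0 [ 0.0002 -0.     -0.0015] 1.41
1 [ 0.0001 -0.     -0.0015] 1.42
2 [ 0.0001 -0.     -0.0015] 1.43
3 [ 0.0001 -0.     -0.0015] 1.45
4 [ 0.0001 -0.     -0.0015] 1.46
```

View pics/wrist11.png

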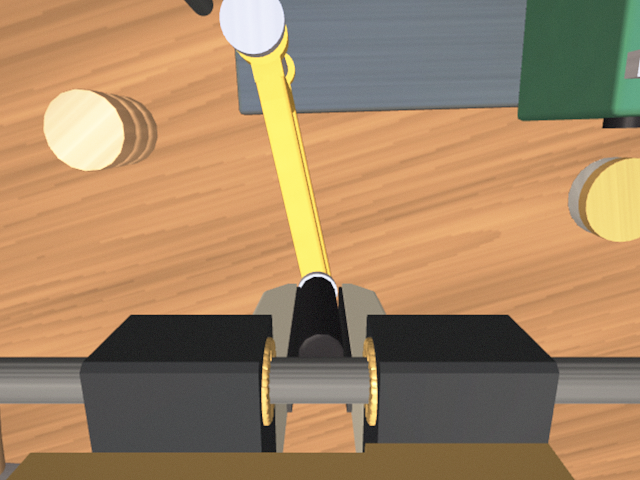

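View pics/top11.png

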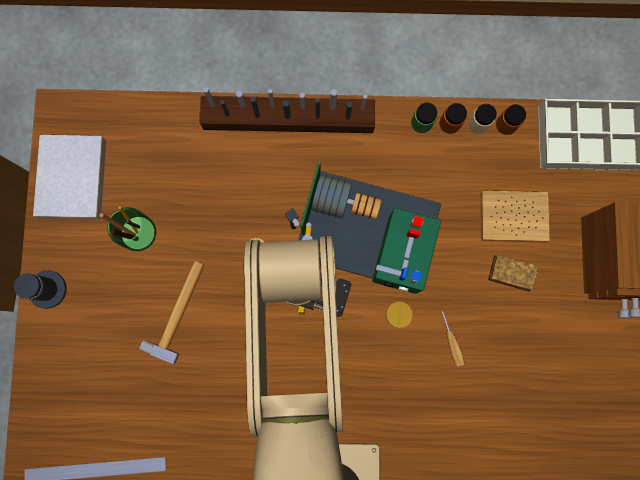

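View pics/s11c.png

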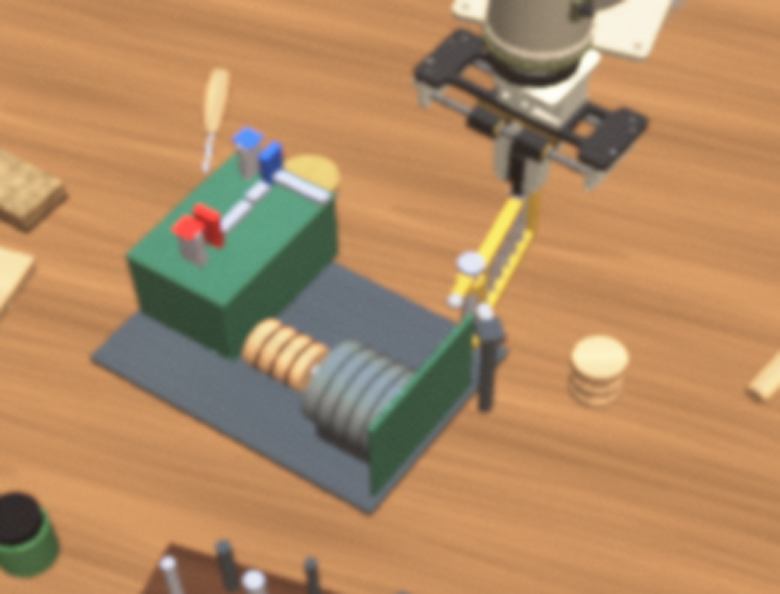

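Call:
carry_out:
  motion: [0.0002,0,-0.003,0,0,0,-1,0.0001,0,-0.003,0,0,0,-1,0,0,-0.003,0,0,0,-1,0,0,-0.002,0,0,0,-1,0,0,-0.001,0,0,0,-1]

```text
t: 16.5
tool_pos: [0.4475, 0.0789, 0.178]
orientation: [-0.289, -2.031, 2.104]
force: [-4.5, -5.8, 2.8]
opening: 0.0157
```

Call:
carry_out:
  motion: [0,0,-0.001,0,0,0,-1,0,0,-0.001,0,0,0,-1,0,0,-0.001,0,0,0,-1,0,0,-0.001,0,0,0,-1,0,0,-0.001,0,0,0,-1]

```text
t: 17.0
tool_pos: [0.4476, 0.0794, 0.1781]
orientation: [-0.292, -2.02, 2.106]
force: [-6.2, -6.5, 3.4]
opening: 0.0158
```

```bash
python3 -c "
from arc import *
go(1.46,1,0)
for i in range(10): im=imaging.read_camera('wrist')
go(1.46,1,0)
print(robot.read_state()['dq'].round(4))
m=imaging.camera_model('wrist')
print(proj(m,M(p,[(0,0,.164)])))
cv2.imwrite('pics/w12.png',im)
"
```

```text
17.0 0.015815197879918037 [-6.2 -6.5  3.4] [0.4476 0.0794 0.1781]
th 1.4617839335413425 83.75404995195095 r 0.10942182261850465 jaw machine deg -92.75272238523583 tilt [ 0.001 -0.999  0.042]
rel [-2.41 -0.    0.07]
0 [-0.0009  0.      0.    ] 1.46
17.5 0.016232748673499026 [-6.8 -6.6  3.4] [0.4476 0.0794 0.1781]
th 1.4616478184291286 83.74625113049314 r 0.1094162693525374 jaw machine deg -92.74956083862425 tilt [ 0.001 -0.999  0.042]
rel [-2.4  -0.    0.07]
0 [-0.0009  0.      0.    ] 1.46
[-0.0009  0.0001  0.     -0.0011 -0.0001 -0.0002]
[[272.87033298  17.47726468]]
```

View pics/w12.png

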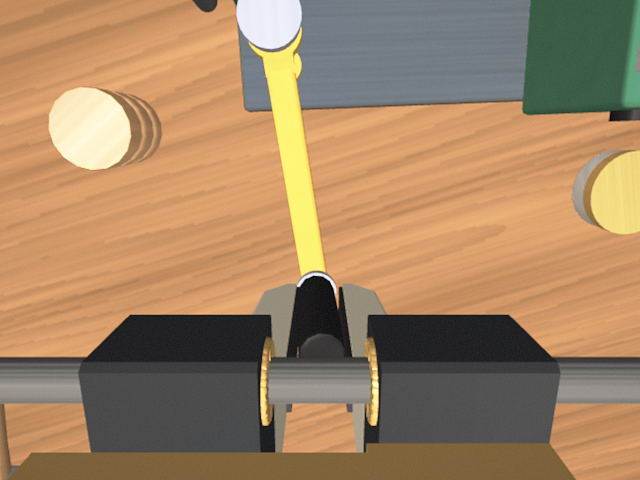

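```bash
python3 -c "
from plant import robot
print(robot.close_job()); print(robot.read_state()['tool_pos'])"
```

```text
the job is handed in; nothing more can be done
None
the job is handed in; nothing more can be done
```

The guard gate is standing open at about 84° from closed, still held by the fingers, and the job is handed in at about 17.5 s on the robot clock.

- **Catches:** I squeezed red first, then blue. The gripper closed to 33.1 mm on red and 33.4 mm on blue, against 34 mm for fully squeezed. The last scene picture shows both tabs still squeezed in next to their lugs.
- **Gate:** I pinched the handle post and swung the gate past the detent. The angle, worked out from the arm's pose and the machine position I measured, is 1.46 rad. It changed by less than 0.001 rad over a 0.5 s hold before hand-in, with the joints nearly still. By eye, the last wrist picture gives roughly 81–83°, so a little less but well over 75°.
- **Forces:** Every force reading I took was below about 20 N.
- **Loose things:** In the last top picture they look where they were at the start. I compared this by eye only.

No check failed. The state could not be read after the hand-in, so that last second is unconfirmed.

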